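# Run a fingertip along the autosampler's snap caps to press them home

## Task

The five vials standing side by side in the autosampler carousel, from the green-capped blank to the fifth white-capped one, have domed snap caps that sit loose. Run a fingertip lightly along that arc of caps in one stroke, starting at the blank, pressing each cap fully home in turn, and do not take the finger away from the row until the last one is down. Do not lift any vial out of its cup, press gently enough for glass, and leave the crimped vials and everything on the bench where they are.

Things in the scene. Friction and masses are not known exactly. Their poses are not given: they have to be found in the camera images.
- autosampler: Autosampler base, fixed: pale grey housing 75 mm high. Origin on the bench under the carousel's axis; the housing spans x -150 to +200 mm, y -172 to +172 mm; z up, -x is the panel side. A sampling-arm column (30 mm wide, its head and tube up to 270 mm above the bench) stands at (168, 112) mm, outside the carousel.
- carousel: Round carousel, 256 mm wide, locked. Origin at its underside's centre, 80 mm above the bench, z up. 16 blue-grey cups (30 mm wide, rims at z 48 mm) in a ring of radius 105 mm, 22.5 deg or 41 mm apart: position 1 on +x, numbers grow anticlockwise from above. 1 to 5 hold the snap-cap vials, 7 and 10 finished, crimped ones, the rest are empty. The hub knob (z 58 mm) is lower than the caps.
- vial1: Glass vial 1 (contents clear), 23 mm wide, 52 mm high without its cap, 38 to 60 g with it, standing loose in cup 1 with about 1 mm play all round. Origin at the centre of its underside, z up; it stands 12 mm above the carousel's origin.
- cap1 (a joint): Travel of the snap cap on vial 1, in m: 0 is loose and standing high, 0.005 is fully home, against a firm stop. It starts between 0 and 0.001. The cap goes straight down under about 4 N and stays where it is left.
- crown1 (a point): Top centre of the GREEN domed snap cap of the blank on vial 1 (first of the arc). The cap is 26 mm wide and 10.5 mm high: a 4.5 mm straight skirt, then a shallow dome rising 6 mm to this point. It moves with the cap: 61.5 mm above the vial's underside when loose (joint 0), 56.5 mm (68.5 mm above the carousel's origin) when fully home.
- vial2: Glass vial 2 (contents yellowish, stronger with each number), 23 mm wide, 52 mm high without its cap, 38 to 60 g with it, standing loose in cup 2 with about 1 mm play all round. Origin at the centre of its underside, z up; it stands 12 mm above the carousel's origin.
- cap2 (a joint): Travel of the snap cap on vial 2, in m: 0 is loose and standing high, 0.005 is fully home, against a firm stop. It starts between 0 and 0.001. The cap goes straight down under about 4 N and stays where it is left.
- crown2 (a point): Top centre of the WHITE domed snap cap on vial 2 (second of the arc). The cap is 26 mm wide and 10.5 mm high: a 4.5 mm straight skirt, then a shallow dome rising 6 mm to this point. It moves with the cap: 61.5 mm above the vial's underside when loose (joint 0), 56.5 mm (68.5 mm above the carousel's origin) when fully home.
- vial3: Glass vial 3 (contents yellowish, stronger with each number), 23 mm wide, 52 mm high without its cap, 38 to 60 g with it, standing loose in cup 3 with about 1 mm play all round. Origin at the centre of its underside, z up; it stands 12 mm above the carousel's origin.
- cap3 (a joint): Travel of the snap cap on vial 3, in m: 0 is loose and standing high, 0.005 is fully home, against a firm stop. It starts between 0 and 0.001. The cap goes straight down under about 4 N and stays where it is left.
- crown3 (a point): Top centre of the WHITE domed snap cap on vial 3 (third of the arc). The cap is 26 mm wide and 10.5 mm high: a 4.5 mm straight skirt, then a shallow dome rising 6 mm to this point. It moves with the cap: 61.5 mm above the vial's underside when loose (joint 0), 56.5 mm (68.5 mm above the carousel's origin) when fully home.
- vial4: Glass vial 4 (contents yellowish, stronger with each number), 23 mm wide, 52 mm high without its cap, 38 to 60 g with it, standing loose in cup 4 with about 1 mm play all round. Origin at the centre of its underside, z up; it stands 12 mm above the carousel's origin.
- cap4 (a joint): Travel of the snap cap on vial 4, in m: 0 is loose and standing high, 0.005 is fully home, against a firm stop. It starts between 0 and 0.001. The cap goes straight down under about 4 N and stays where it is left.
- crown4 (a point): Top centre of the WHITE domed snap cap on vial 4 (fourth of the arc). The cap is 26 mm wide and 10.5 mm high: a 4.5 mm straight skirt, then a shallow dome rising 6 mm to this point. It moves with the cap: 61.5 mm above the vial's underside when loose (joint 0), 56.5 mm (68.5 mm above the carousel's origin) when fully home.
- vial5: Glass vial 5 (contents yellowish, stronger with each number), 23 mm wide, 52 mm high without its cap, 38 to 60 g with it, standing loose in cup 5 with about 1 mm play all round. Origin at the centre of its underside, z up; it stands 12 mm above the carousel's origin.
- cap5 (a joint): Travel of the snap cap on vial 5, in m: 0 is loose and standing high, 0.005 is fully home, against a firm stop. It starts between 0 and 0.001. The cap goes straight down under about 4 N and stays where it is left.
- crown5 (a point): Top centre of the WHITE domed snap cap on vial 5 (fifth of the arc). The cap is 26 mm wide and 10.5 mm high: a 4.5 mm straight skirt, then a shallow dome rising 6 mm to this point. It moves with the cap: 61.5 mm above the vial's underside when loose (joint 0), 56.5 mm (68.5 mm above the carousel's origin) when fully home.
- crimped1: Finished vial with a flat aluminium crimp cap, 23 mm wide, 54 mm high, loose in cup 7 of the carousel. Origin at the centre of its underside. To be left alone.
- crimped2: Finished vial with a flat aluminium crimp cap, 23 mm wide, 54 mm high, loose in cup 10 of the carousel. Origin at the centre of its underside. To be left alone.
- reagent: Bystander: amber glass bottle, 68 mm wide, 165 mm high, on the bench. Origin at the centre of its underside.
- beaker: Bystander: empty glass beaker, 68 mm wide, 85 mm high, on the bench. Origin at the centre of its underside.
- marker: Bystander: black marker pen lying on the bench, 132 mm long, 17 mm thick. Origin under its middle.
- timer: Bystander: white lab timer, 62 x 75 x 22 mm, on the bench. Origin at the centre of its underside.
- cap_tray: Bystander: blue tray of spare caps, 120 x 85 x 30 mm, on the bench. Origin at the centre of its underside.

How it is judged:
On the way, in this order (a step that is already met when the one before it is completed fails the run):
1. the first cap (the green blank) is pressed home (value of joint cap1 above 0.0035 m), for 0.05 s.
2. the second cap (white) is pressed home (value of joint cap2 above 0.0035 m), for 0.05 s.
3. the third cap (white) is pressed home (value of joint cap3 above 0.0035 m), for 0.05 s.
4. the fourth cap (white) is pressed home (value of joint cap4 above 0.0035 m), for 0.05 s.
5. the fifth cap (white) is pressed home (value of joint cap5 above 0.0035 m), for 0.05 s.
At the end, for the whole second after the job is handed in: All five caps are within 1.5 mm of fully home; the five vials and the two crimped vials stand at rest in their cups (not raised more than 3 mm, upright within 0.15 rad), and the things on the bench are within 20 mm of where they stood (value of joint each of cap1, cap2, cap3, cap4, cap5 above 0.0035 m and z of each of vial1, vial2, vial3, vial4, vial5, crimped1, crimped2 in the frame of carousel below 0.015 m and angle between each of vial1, vial2, vial3, vial4, vial5, crimped1, crimped2's own z axis and vertical below 0.15 rad and horizontal distance between each of vial1, vial2, vial3, vial4, vial5, crimped1, crimped2 and carousel below 0.112 m and linear speed of each of vial1, vial2, vial3, vial4, vial5, crimped1, crimped2 below 0.02 m/s and distance of each of reagent, beaker, marker, timer, cap_tray from where it was at the start of the episode below 0.02 m); the robot touches nothing.
It fails at once if a vial is lifted more than 8 mm out of its cup's seat (z of any of vial1, vial2, vial3, vial4, vial5, crimped1, crimped2 in the frame of carousel above 0.02 m).
It fails at once if the fingers press on a vial or its cap with more than 40 N (contact force between the fingers and vial1 above 40 N or contact force between the fingers and vial2 above 40 N or contact force between the fingers and vial3 above 40 N or contact force between the fingers and vial4 above 40 N or contact force between the fingers and vial5 above 40 N or contact force between the fingers and crimped1 above 40 N or contact force between the fingers and crimped2 above 40 N).
It fails at once if after the first cap is home and before the last is, the finger leaves the row: the tips rise more than about 40 mm above the caps, or stand more than 65 mm outside the ring (value of joint cap1 above 0.0035 m and value of joint cap5 below 0.0035 m and (z of the grasp point in the frame of carousel above 0.13 m or horizontal distance between the grasp point and carousel above 0.17 m)).
It fails at once if something on the bench is moved more than 20 mm (distance of any of reagent, beaker, marker, timer, cap_tray from where it was at the start of the episode above 0.02 m).
It also fails if it takes over 42 s, if anything falls off the work surface, if the arm or the gripper's body presses on something with over 40 N, if the wrist force passes 120 N, or if a joint passes its speed limit or range.

## Robot

A 7-joint arm with a two-finger parallel gripper is mounted at the origin on the work surface. World frame = base frame: x ahead of the robot, y to its left, z up, the work surface at z = 0. Lengths are in m, angles in rad, forces in N, time in s.
With the tool pointing down it reaches from about 0.4 to 0.85 m from the base axis. Payload 6.9 kg.
Tool frame: the origin (TCP) lies midway between the tips of the shut fingers; the grasp point (between the pads) lies behind it (ctrl.pinch_z is the z of the grasp point in the tool frame, in m); z points along the fingers, y is the direction in which the jaws open and shut (so a half turn about z gives the same grasp; the last joint's range is limited). The gripper opens to 85 mm and grips with 20 to 120 N. Pads are 22 mm wide; open, the fingers measure 114 mm over their backs; the gripper's body (76 mm by 85 mm) begins 54 mm behind the grasp point. The pads swing forward as they close: fully open they stand 13 mm farther back than shut.
Start: joints at [1.238, 0.507, -0.238, 1.5, 0.126, 1.149, -0.155], TCP at [0.265, -0.566, 0.203] pointing down, gripper open.
Joint ranges: [-3.08, 3.08], [-0.24, 2.05], [-1.43, 1.35], [0, 2.5], [-1.52, 4.66], [0.17, 1.96], [-2.89, 2.89]. Speed limits (rad/s): [2.39, 2.39, 3.14, 3.14, 3.14, 3.14, 3.14].

## Interface

Orientations are given as a unit quaternion [w, x, y, z].
In Python, from station import ctrl, get_state, vision, ticket, models gives the robot as it stands. Calls block until the motion is done:
- ctrl.movep(position, orientation): joint-space move of the TCP to a pose.
- ctrl.movel(position, frame=None, max_speed=0.15): straight line of the TCP; frame=None keeps the orientation; max_speed is the mean speed in m/s.
- ctrl.set_joints(angles): joint-space move.
- ctrl.ungrasp() and ctrl.close_gripper(force=None): open the fingers fully, or close them until they stop; force is the grip in N (None keeps the last).
- ctrl.pause(seconds).
- ctrl.ik(position, orientation): joint angles nearest the present ones, or None.
- get_state(): the state.
- vision.grab_frame(name): name is "scene" or "top" or "wrist"; returns (picture, depth): 400x640x3 uint8, blue, green, red; 400x640 float32, m along the optical axis (not along the pixel's ray), 0 where there is no reading.
- vision.camera_info(name): a dict with "mtx" (3x3 intrinsics, pixels), "dist_coeffs" ([k1, k2, p1, p2, k3] as OpenCV has them; the pictures are not rectified), "R" (3x3) and "t" (3): a world point X has camera coordinates R X + t; the wrist camera has in their place "hand_eye" (4x4, takes a point from camera to tool coordinates, whose origin is the TCP and whose axes are the flange's). Camera axes: x right, y down, z forward; pixel columns grow to the right and rows downward; lengths in m; the calibration is good to about 2 mm. A picture is of the moment at which its call begins: read the wrist's pose just before it. camera_info takes no time and is no camera call.
A pose or a line that the arm cannot do raises ctrl.Unreachable and nothing moves.
- ticket.close_job(): hands the job in, once; it reports no verdict.
Trained networks look in the newest picture that a camera, given by its name, has taken for a name from the list of things; names that differ only in an ending like _2 or _b are one class to them, and where a whole thing is asked for, a point or a joint stands for the part that bears it (a point fixed in the world has none). Each returns a list of dicts, best first, with "p" (0 to 1); they miss things now and then, are a little off and sometimes report something else, mostly with a low value. They report only what shows in the picture. A call takes as long as a camera call.
- models.recognise(camera, target): "point" ([column, row] in pixels, amid what is visible of it).
- models.masks_of(camera, target): "mask" (400x640 bool, what is visible of it) and "point" ([column, row] in pixels, amid what is visible of it).
The state is a dict: "time": time; "qpos": joint angles; "qd": joint speeds; "tau": joint torques, N m; "tcp_pos": TCP position; "eef_rot": TCP orientation; "contact_force": force on the tool from outside, world axes, zero at the start; "wrist_torque": the same for the moment, N m; "width": finger opening in m.
Only numpy, scipy, OpenCV 4.12 (cv2) and the standard library are available. Lean on these libraries where they do the work, as an engineer would, in place of code of your own. Each camera call takes 0.05 s, during which the arm holds its last target. There are 200 camera calls.

## Working session

There is one attempt and no reset: what is moved stays moved. The work goes in short steps, each a Python script; the robot and the scene stay as the last script left them, time stands still between calls to the robot, and variables do not carry over. Pictures are saved under pics/ and viewed, about 8 in all and at most 12, crops included, and the job is handed in when it is done.

```bash
ls; mkdir -p pics; python3 - <<'E'
from station import ctrl,get_state,vision,models
import cv2,numpy as np
s=get_state();print({k:np.round(v,3) for k,v in s.items()},ctrl.pinch_z)
for c in("top","scene"):
    im,d=vision.grab_frame(c);cv2.imwrite(f"pics/{c}1.png",im);np.save(f"{c}_d.npy",d)
    i=vision.camera_info(c);print(c,i)
    for t in ["crown1","crown2","carousel","crimped1","autosampler"]:
        print(t,[(np.round(r["point"],1),round(r["p"],2)) for r in models.recognise(c,t)])
print(get_state()["time"])
E
```

```text
pics
{'time': np.float64(0.0), 'qpos': array([ 1.238,  0.508, -0.238,  1.501,  0.126,  1.149, -0.155]), 'qd': array([-0.001,  0.001, -0.   ,  0.001,  0.001,  0.001,  0.   ]), 'tau': array([-0.0000e+00, -6.2061e+01, -2.1870e+00, -2.4966e+01,  1.3000e-02,
        1.2000e-02,  0.0000e+00]), 'tcp_pos': array([ 0.265, -0.566,  0.202]), 'eef_rot': array([-0.001,  0.976,  0.217, -0.   ]), 'contact_force': array([-0.674, -0.498, -0.012]), 'wrist_torque': array([-0.053, -0.038,  0.038]), 'width': np.float64(0.085)} -0.0187
top {'mtx': array([[451.90611893,   0.        , 320.5377578 ],
       [  0.        , 451.90611893, 196.93644928],
       [  0.        ,   0.        ,   1.        ]]), 'dist_coeffs': array([-0.0007961,  0.       ,  0.       ,  0.       ,  0.       ]), 'R': array([[ 0.01186197, -0.99990199,  0.00743683],
       [-0.98728995, -0.01289051, -0.15840576],
       [ 0.1584861 , -0.0054633 , -0.98734609]]), 't': array([-0.00209995,  0.52315113,  1.67486832])}
crown1 [(array([277.8, 172.6]), 0.52), (array([315.7, 160.6]), 0.37)]
crown2 [(array([277.8, 172.6]), 0.52), (array([315.7, 1
[... 264 characters left out ...]
1435469, 199.2427363 ],
       [  0.        ,   0.        ,   1.        ]]), 'dist_coeffs': array([-0.08318288,  0.        ,  0.        ,  0.        ,  0.        ]), 'R': array([[-0.86244008,  0.50602663,  0.01158246],
       [ 0.40297142,  0.70028654, -0.58924766],
       [-0.30628605, -0.5035234 , -0.80786945]]), 't': array([ 0.43381576, -0.15590571,  1.71883234])}
crown1 [(array([317.8, 236. ]), 0.42), (array([295.7, 220.9]), 0.41)]
crown2 [(array([317.8, 236. ]), 0.42), (array([295.7, 220.9]), 0.41)]
carousel [(array([330.3, 214.6]), 0.8), (array([321. , 237.9]), 0.61)]
crimped1 [(array([359.5, 194.6]), 0.61)]
autosampler [(array([334.5, 238.2]), 0.64), (array([309.4, 250.1]), 0.62)]
0.6
```

```bash
python3 - <<'E'
import cv2
a=cv2.imread("pics/top1.png")[80:290,180:480];b=cv2.imread("pics/scene1.png")[100:310,180:480]
cv2.imwrite("pics/ab.png",cv2.resize(cv2.vconcat([a,b]),None,fx=1.43,fy=1.43,interpolation=cv2.INTER_CUBIC))
cv2.imwrite("pics/a2.png",cv2.resize(a,None,fx=2.6,fy=2.6,interpolation=cv2.INTER_CUBIC))
E
```

```text
(no output)
```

View pics/a2.png

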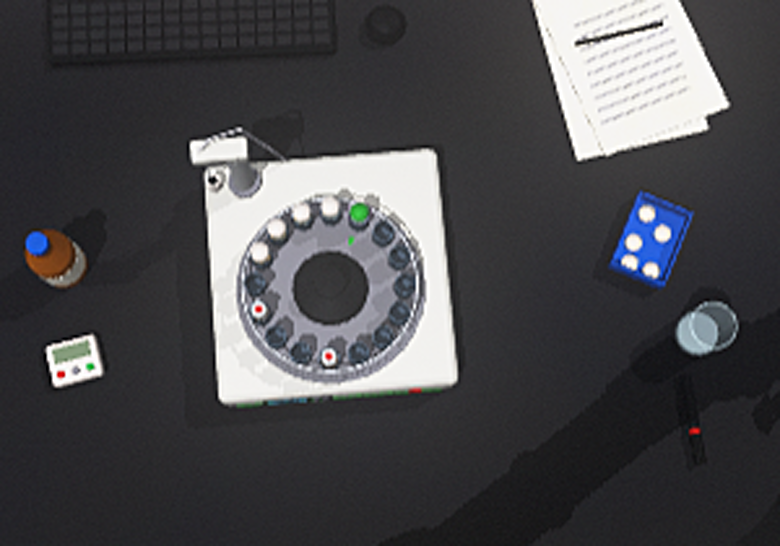

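View pics/scene1.png

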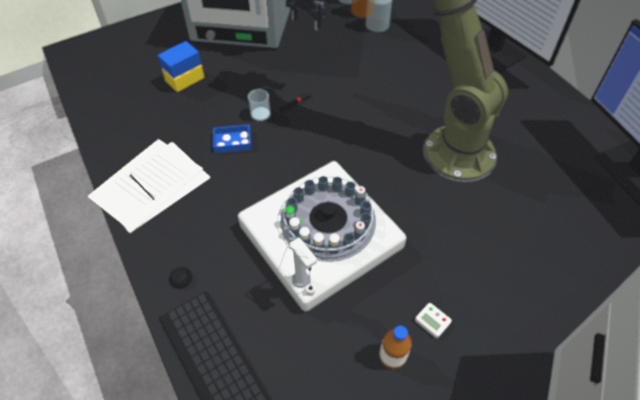

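The top view shows green cap 1 at about (318,161) px. The white caps 2–5 run leftward to (280,177), the crimped vials are at (279,199) and (306,217), and the sampling column stands upper left at about (272,148), outside the row. Next I'll deproject these and move the wrist camera over the carousel.

```bash
cat > h.py <<'E'
from station import ctrl,get_state,vision,models,ticket
import cv2,numpy as np
from scipy.spatial.transform import Rotation as Ro
def rot(q): return Ro.from_quat(np.r_[q[1:],q[0]]).as_matrix()
def cam2world(i,st):
    if "R" in i: return i["R"].T,-i["R"].T@i["t"]
    T=rot(st["eef_rot"]);H=i["hand_eye"]
    return T@H[:3,:3],T@H[:3,3]+st["tcp_pos"]
def ray(i,st,px):
    R,o=cam2world(i,st);n=cv2.undistortPoints(np.float64(px).reshape(-1,1,2),i["mtx"],i["dist_coeffs"]).reshape(-1,2)
    return o,np.c_[n,np.ones(len(n))]@R.T
def at_z(i,st,px,z):
    o,d=ray(i,st,px);return o+d*((z-o[2])/d[:,2:])
def down(yaw): # tool pointing down, tool x at yaw
    q=Ro.from_matrix(np.c_[[np.cos(yaw),np.sin(yaw),0],[np.sin(yaw),-np.cos(yaw),0],[0,0,-1]]).as_quat()
    return np.r_[q[3],q[:3]]
E
python3 - <<'E'
from h import *
i=vision.camera_info("top");d=np.load("top_d.npy")
px=[(180+u/2.6,80+v/2.6) for u,v in[(359,212),(330,208),(302,213),(277,229),(261,252),(330,288),(259,309),(329,356),(220,150),(245,180)]]
for p in px:
    z=d[int(p[1]),int(p[0])];o,r=ray(i,None,[p]);print(np.round(p,0),np.round(o+r[0]*z,3), np.round(at_z(i,None,[p],.153)[0],3))
h,w=d.shape
v,u=np.mgrid[140:200,250:310];P=np.c_[u.ravel(),v.ravel()];o,r=ray(i,None,P.astype(float));X=o+r*d[v,u].ravel()[:,None]
m=X[:,2]>.165;print("tall",np.round(X[m],3)[::4])
print(vision.camera_info("wrist"))
s=get_state()
R=rot(s["eef_rot"]);print(R)
E
```

```text
[318. 162.] [0.636 0.015 0.145] [0.634 0.015 0.153]
[307. 160.] [0.638 0.055 0.159] [0.639 0.056 0.153]
[296. 162.] [0.632 0.094 0.15 ] [0.632 0.094 0.153]
[287. 168.] [0.608 0.128 0.154] [0.608 0.128 0.153]
[280. 177.] [0.574 0.149 0.161] [0.576 0.149 0.153]
[307. 191.] [0.529 0.054 0.138] [0.527 0.054 0.153]
[280. 199.] [0.498 0.151 0.142] [0.497 0.15  0.153]
[307. 217.] [0.434 0.054 0.147] [0.433 0.054 0.153]
[265. 138.] [0.692 0.199 0.246] [0.72  0.21  0.153]
[274. 149.] [0.683 0.176 0.131] [0.677 0.174 0.153]
tall [[0.251 0.014 1.737]
 [0.683 0.227 0.25 ]
 [0.682 0.213 0.255]
 [0.684 0.2   0.248]
 [0.684 0.187 0.247]
 [0.686 0.174 0.242]
 [0.679 0.234 0.251]
 [0.681 0.221 0.244]
 [0.68  0.207 0.247]
 [0.683 0.194 0.239]
 [0.684 0.181 0.237]
 [0.686 0.168 0.231]
 [0.68  0.229 0.236]
 [0.68  0.215 0.236]
 [0.682 0.202 0.228]
 [0.681 0.185 0.233]
 [0.689 0.174 0.205]
 [0.69  0.197 0.188]
 [0.684 0.18  0.211]
 [0.696 0.171 0.168]
 [0.683 0.181 0.203]
 [0.692 0.17  0.171]
 [0.682 0.182 0.191]
 [0.685 0.192 0.167]
 [0.684 0.177 0.171]
 [0.251 0.014 1.737]
 [0.251 0.014 1.737]]
{'mtx': array([[327.97935219,   0.        , 319.24486367],
       [  0.        , 327.97935219, 198.87554958],
       [  0.        ,   0.        ,   1.        ]]), 'dist_coeffs': array([-0.06660151,  0.        ,  0.        ,  0.        ,  0.        ]), 'hand_eye': array([[-6.07271747e-04, -9.61208786e-01, -2.75821138e-01,
         6.98160658e-02],
       [ 9.99999297e-01, -8.64742832e-04,  8.11856152e-04,
        -1.32358099e-04],
       [-1.01887762e-03, -2.75820451e-01,  9.61208635e-01,
        -1.70791787e-01],
       [ 0.00000000e+00,  0.00000000e+00,  0.00000000e+00,
         1.00000000e+00]])}
[[ 9.05700546e-01  4.23918058e-01 -3.70647720e-05]
 [ 4.23918059e-01 -9.05700545e-01  3.51764165e-05]
 [-1.86576660e-05 -4.75717259e-05 -9.99999999e-01]]
```

```bash
python3 - <<'E'
from h import *
for p in [(0.636,0.015),(0.608,.128),(.576,.149)]:
    q=ctrl.ik([*p,.15],down(-.6));print(None if q is None else np.round(q,2))
ctrl.close_gripper(20)
s=get_state();ctrl.movel([s["tcp_pos"][0],s["tcp_pos"][1],.33],max_speed=.25)
ctrl.movep([.55,.075,.28],down(0));ctrl.pause(.3)
s=get_state();im,d=vision.grab_frame("wrist");cv2.imwrite("pics/w1.png",im);np.save("w1_d.npy",d);np.savez("w1.npz",tcp_pos=s["tcp_pos"],eef_rot=s["eef_rot"])
for t in ["crown1","crown2"]:
    print(t,[(np.round(r["point"],1),round(r["p"],2)) for r in models.recognise("wrist",t)])
s=get_state();print(s["time"],s["tcp_pos"],s["contact_force"],s["width"])
E
```

```text
[ 0.05  0.56 -0.19  1.55  0.11  1.04 -2.34]
[-0.07  0.55 -0.29  1.59  0.18  1.03 -2.58]
[-0.07  0.52 -0.35  1.66  0.2   1.   -2.66]
crown1 [(array([382.9,  83.3]), 0.68), (array([342.,  72.]), 0.65), (array([233.9, 149. ]), 0.64), (array([293.6,  81.9]), 0.59), (array([258.3, 110.1]), 0.57)]
crown2 [(array([382.9,  83.3]), 0.68), (array([342.,  72.]), 0.65), (array([233.9, 149. ]), 0.64), (array([293.6,  81.9]), 0.59), (array([258.3, 110.1]), 0.57)]
4.9667 [0.55002688 0.07492222 0.27998475] [ 1.04336321 -0.52548049  0.18505229] -0.00024688746156469396
```

View pics/w1.png

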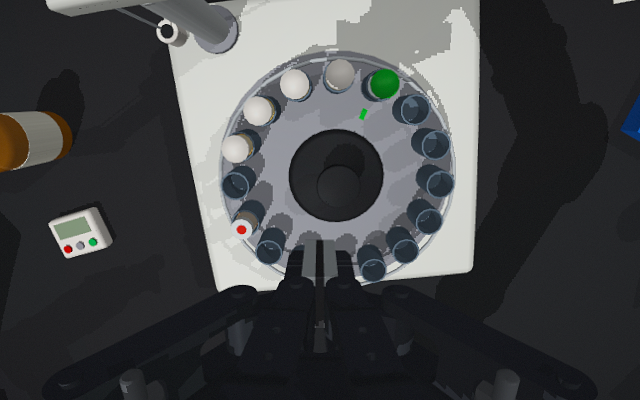

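The wrist view shows green at (383,83) and whites at (342,72), (294,82), (258,110) and (234,149), which agrees with the network. I'll fit the ring from these points.

```bash
cat >> h.py <<'E'
def fit(P):
    from scipy.optimize import least_squares
    f=lambda p:np.c_[p[0]+.105*np.cos(p[2]+np.arange(5)*np.pi/8),p[1]+.105*np.sin(p[2]+np.arange(5)*np.pi/8)]
    r=least_squares(lambda p:(f(p)-P[:,:2]).ravel(),[.536,.053,-.3]);return r.x,f(r.x)
E
python3 - <<'E'
from h import *
s=dict(np.load("w1.npz"));i=vision.camera_info("wrist");im=cv2.imread("pics/w1.png");d=np.load("w1_d.npy")
pk=np.array([(382.9,83.3),(342,72),(293.6,81.9),(258.3,110.1),(233.9,149)])
P=at_z(i,s,pk,.150);x,F=fit(P);print(np.round(P,4));print(x);print(np.round(F,4),np.round((F-P[:,:2])*1e3,1))
o,r=ray(i,s,pk);print("depth z",[np.round((o+r[k]*d[int(v),int(u)])[2],4) for k,(u,v) in enumerate(pk)])
# crown heights: min depth region
for k,(u,v) in enumerate(pk.astype(int)):
    vv,uu=np.mgrid[v-8:v+9,u-8:u+9];o,r=ray(i,s,np.c_[uu.ravel(),vv.ravel()].astype(float));X=o+r*d[vv,uu].ravel()[:,None];print(np.round(np.percentile(X[:,2],[50,90,98]),4))
# top camera green/white 
it=vision.camera_info("top")
t=at_z(it,None,[(180+u/2.6,80+v/2.6) for u,v in[(359,212),(330,208),(302,213),(277,229),(261,252)]],.150);print("top fit",fit(t)[0])
c=np.array([*F.mean(0)])
for k,f in enumerate(F):
    for y in(0,-.4):
        q=ctrl.ik([*f,.15],down(y));print(k,y,np.round(q,2))
E
```

```text
[[0.6389 0.0187 0.15  ]
 [0.6481 0.0547 0.15  ]
 [0.6399 0.0968 0.15  ]
 [0.6161 0.1287 0.15  ]
 [0.5815 0.1529 0.15  ]]
[ 0.54244598  0.05551372 -0.38556668]
[[0.6397 0.016 ]
 [0.6474 0.0563]
 [0.6392 0.0964]
 [0.6162 0.1303]
 [0.5819 0.1528]] [[ 0.9 -2.7]
 [-0.7  1.6]
 [-0.7 -0.4]
 [ 0.1  1.6]
 [ 0.4 -0.1]]
depth z [np.float64(0.1518), np.float64(0.1522), np.float64(0.1524), np.float64(0.1514), np.float64(0.1531)]
[0.1514 0.1528 0.1535]
[0.1511 0.1526 0.1534]
[0.1515 0.1526 0.1533]
[0.1511 0.1524 0.1531]
[0.1513 0.1528 0.1533]
top fit [ 0.53635801  0.0530284  -0.37606551]
0 0 [ 0.33  0.64 -0.69  1.53  0.43  1.13 -2.02]
0 -0.4 [ 0.28  0.62 -0.6   1.53  0.38  1.11 -2.37]
1 0 [ 0.27  0.66 -0.7   1.5   0.44  1.15 -2.08]
1 -0.4 [ 0.22  0.64 -0.6   1.5   0.38  1.12 -2.43]
2 0 [ 0.21  0.65 -0.7   1.51  0.44  1.14 -2.15]
2 -0.4 [ 0.16  0.63 -0.61  1.51  0.39  1.12 -2.5 ]
3 0 [ 0.16  0.63 -0.71  1.56  0.44  1.12 -2.22]
3 -0.4 [ 0.11  0.61 -0.62  1.56  0.38  1.1  -2.56]
4 0 [ 0.14  0.59 -0.71  1.64  0.42  1.08 -2.27]
4 -0.4 [ 0.09  0.57 -0.62  1.64  0.37  1.06 -2.62]
```

```bash
python3 - <<'E'
from h import *
ctrl.movel([.575,.085,.225],max_speed=.2);ctrl.pause(.2)
s=get_state();im,d=vision.grab_frame("wrist");cv2.imwrite("pics/w2.png",im);i=vision.camera_info("wrist")
L=models.masks_of("wrist","crown3");print(get_state()["time"])
print("wrist",[(np.round(r["point"],1),round(r["p"],2),r["mask"].sum()) for r in L])
np.savez("w2.npz",m=[r["mask"] for r in L],d=d,tcp_pos=s["tcp_pos"],eef_rot=s["eef_rot"])
im,dt=vision.grab_frame("top");it=vision.camera_info("top")
M=models.masks_of("top","crown3");print("top",[(np.round(r["point"],1),round(r["p"],2),r["mask"].sum()) for r in M])
for r in L:
    v,u=np.nonzero(r["mask"]);c=[[u.mean(),v.mean()]]
    o,q=ray(i,s,np.c_[u,v].astype(float));X=o+q*d[v,u][:,None];ok=(X[:,2]>.143)&(X[:,2]<.16)
    # sphere R 17.1: fit centre
    from scipy.optimize import least_squares
    f=least_squares(lambda p:np.linalg.norm(X[ok]-p,axis=1)-.0171,np.r_[X[ok,:2].mean(0),.135],loss="soft_l1",f_scale=.001).x
    print(np.round(at_z(i,s,c,.149)[0],4),"sph",np.round(f+[0,0,.0171],4),ok.sum())
E
```

```text
5.725
wrist [(array([305.8, 112.6]), 0.91, np.int64(937)), (array([411.3, 114.8]), 0.86, np.int64(963)), (array([232.3, 186.9]), 0.83, np.int64(804)), (array([260. , 144.1]), 0.69, np.int64(838)), (array([ 65.8, 266. ]), 0.66, np.int64(2560)), (array([244.1, 273.2]), 0.46, np.int64(631))]
top [(array([278.4, 174.6]), 0.63, np.int64(45)), (array([209.4, 215.2]), 0.47, np.int64(340))]
[0.6385 0.0965 0.149 ] sph [0.6382 0.0966 0.1527] 930
[0.6392 0.0178 0.149 ] sph [0.6388 0.0161 0.1526] 932
[0.5827 0.1521 0.149 ] sph [0.5813 0.1535 0.1523] 796
[0.616  0.1299 0.149 ] sph [0.6153 0.1306 0.1522] 835<stdin>:14: RuntimeWarning: Mean of empty slice.
  ret = um.true_divide(
Traceback (most recent call last):
ValueError: Initial guess is outside of provided bounds
```

View pics/w2.png

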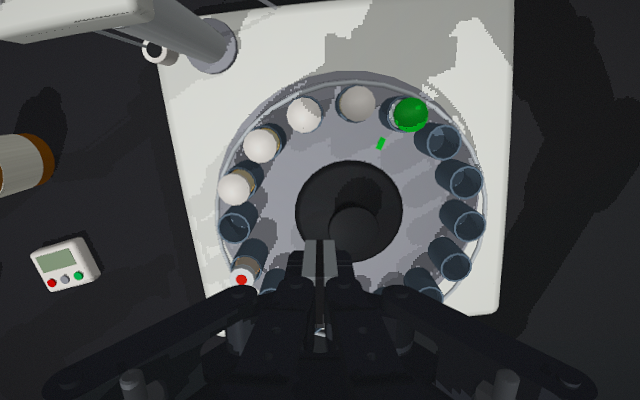

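The depth sphere fits agree with the ring fit to within about 1 mm, and the crowns are at about 0.1525 m. I'll press cap 1 in force-checked steps.

```bash
cat >> h.py <<'E'
a=-.3856+np.arange(5)*np.pi/8
V=np.c_[.5417+.105*np.cos(a),.0555+.105*np.sin(a)]
fz=lambda:np.array(get_state()["contact_force"])
def press(k,f0,z0=.1535,zmin=.1455,lim=13):
    p=V[k];log=[];z=z0
    while True:
        ctrl.movel([*p,z],max_speed=.02);s=get_state();f=s["contact_force"]-f0
        log.append((round(z*1e3,1),round(s["tcp_pos"][2]*1e3,2),*np.round(f,1)))
        if f[2]>lim or z<=zmin: break
        z-=.0015 if f[2]<2 and z>.1515 else (.001 if z>.1495 else .0005)
    print(k,"t",round(s["time"],2),log);return s["tcp_pos"][2]
E
python3 - <<'E'
from h import *
ctrl.movel([*V[0],.2],max_speed=.15);ctrl.movel([*V[0],.158],max_speed=.1);ctrl.pause(.3)
f0=fz();np.save("f0.npy",f0);print(f0,get_state()["time"])
press(0,f0);ctrl.pause(.1);print(fz()-f0,get_state()["time"])
E
```

```text
[0.71505901 0.51519077 0.24884042] 7.4917
0 t 10.62 [(153.5, np.float64(153.23), np.float64(-1.0), np.float64(-1.5), np.float64(-0.0)), (152.0, np.float64(151.88), np.float64(-0.7), np.float64(0.5), np.float64(-0.1)), (150.5, np.float64(150.39), np.float64(-0.4), np.float64(-0.2), np.float64(-0.3)), (149.5, np.float64(149.43), np.float64(-0.1), np.float64(-1.3), np.float64(0.3)), (149.0, np.float64(148.99), np.float64(-0.4), np.float64(-0.4), np.float64(-0.1)), (148.5, np.float64(148.47), np.float64(-0.3), np.float64(0.1), np.float64(-0.5)), (148.0, np.float64(147.96), np.float64(-0.2), np.float64(-0.2), np.float64(-0.4)), (147.5, np.float64(147.46), np.float64(-0.7), np.float64(0.5), np.float64(0.8)), (147.0, np.float64(146.96), np.float64(-0.6), np.float64(-0.1), np.float64(-0.5)), (146.5, np.float64(146.44), np.float64(-1.4), np.float64(-1.2), np.float64(-0.2)), (146.0, np.float64(146.0), np.float64(-0.9), np.float64(-0.9), np.float64(-0.4)), (145.5, np.float64(145.47), np.float64(-0.5), np.float64(0.0), np.float64(0.4))]
[-0.65441307  0.10061468 -0.22319275] 10.7167
```

No contact even at 145.5 mm, so I'll look before going on.

```bash
python3 - <<'E'
from h import *
im,d=vision.grab_frame("wrist");np.save("w3d.npy",d);a=cv2.resize(im[100:340,180:480],None,fx=2,fy=2)
im,_=vision.grab_frame("scene");b=cv2.resize(im[160:280,240:440],None,fx=3,fy=3)
cv2.imwrite("pics/w3.png",a);cv2.imwrite("pics/s3.png",b)
E
```

```text
(no output)
```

View pics/w3.png

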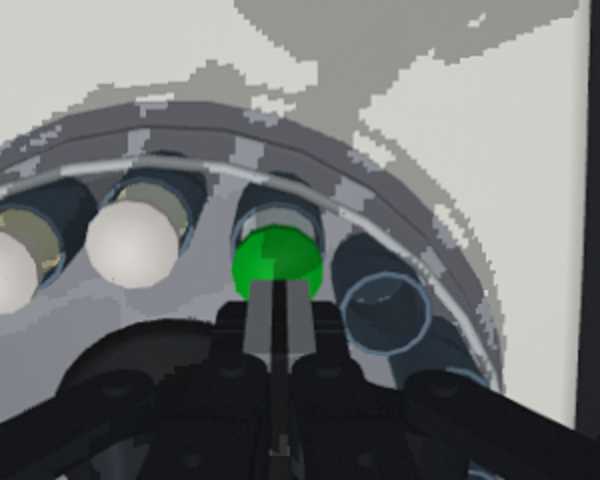

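View pics/s3.png

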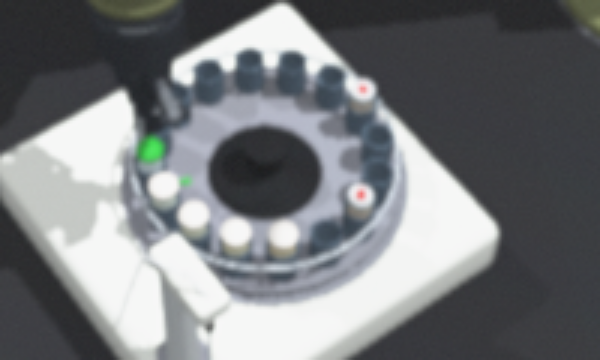

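```bash
python3 - <<'E'
from h import *
s=get_state();d=np.load("w3d.npy");i=vision.camera_info("wrist");print(s["tcp_pos"],s["width"],s["time"],s["qpos"])
print(rot(s["eef_rot"]).round(4))
def D(u,v):
    o,q=ray(i,s,[(u,v)]);return (o+q[0]*d[int(v),int(u)]).round(4)
for cx in (260,300):
  for cy in (270,280,284,288,292,300,320,340): print(cx,cy,D(180+cx/2,100+cy/2))
# TCP projection
R,o=cam2world(i,s)
for off in ([0,0,0],[.011,0,0],[.011,.01,0],[.011,0,-.0187]):
    X=s["tcp_pos"]+rot(s["eef_rot"])@np.array(off);r,_=cv2.projectPoints((R.T@(X-o)).reshape(1,3),np.zeros(3),np.zeros(3),i["mtx"],i["dist_coeffs"]);print(off,(r.ravel()-[180,100])*2)
for u,v in((278,230),(278,250),(240,270),(318,270),(278,265)): print("cap",D(180+u/2,100+v/2))
E
```

```text
[0.63899477 0.01599218 0.14552911] -4.1737660871735175e-05 10.8167 [ 0.3322532   0.64258169 -0.69184968  1.53838756  0.43861217  1.12040983
 -2.02561336]
[[ 1. -0.  0.]
 [-0. -1. -0.]
 [ 0.  0. -1.]]
260 270 [0.6414 0.0209 0.1517]
260 280 [0.6497 0.0201 0.178 ]
260 284 [0.6492 0.0201 0.1792]
260 288 [0.6503 0.02   0.184 ]
260 292 [0.6497 0.0199 0.1848]
260 300 [0.6497 0.0198 0.1887]
260 320 [0.6495 0.0196 0.1978]
260 340 [0.6496 0.0194 0.2062]
300 270 [0.6411 0.0101 0.1511]
300 280 [0.6497 0.011  0.1782]
300 284 [0.6496 0.0111 0.1801]
300 288 [0.6499 0.0112 0.183 ]
300 292 [0.6499 0.0112 0.1853]
300 300 [0.6502 0.0114 0.1899]
300 320 [0.65   0.0117 0.1988]
300 340 [0.6497 0.0119 0.2065]
[0, 0, 0] [278.15727147 269.38648696]
[0.011, 0, 0] [278.12719206 232.18710942]
[0.011, 0.01, 0] [314.47789746 232.15166222]
[0.011, 0, -0.0187] [278.1359293  256.78008712]
cap [0.6512 0.016  0.1472]
cap [0.6469 0.016  0.1512]
cap [0.6401 0.0265 0.1487]
cap [0.6394 0.0049 0.147 ]
cap [0.6431 0.016  0.1525]
```

The tips of the shut fingers sit about 31 mm higher than the reported TCP: depth puts the tip edge at z ≈ 0.177 with the TCP at 0.1455. That fits the lack of contact, and the tips are centred sideways. I'll turn the tool half round so the camera stays clear of the column, then descend to contact.

```bash
python3 - <<'E'
from h import *
Q=[ctrl.ik([*v,.117],down(np.pi)) for v in V];print([None if q is None else q.round(2) for q in Q])
if all(q is not None for q in Q):
    ctrl.movel([*V[0],.18],max_speed=.15)
    ctrl.movep([*V[0],.16],down(np.pi));ctrl.movel([*V[0],.128],max_speed=.1);ctrl.pause(.25)
    f0=fz();np.save("f0.npy",f0);s=get_state();print(f0,s["time"],s["tcp_pos"])
    z=.126;log=[]
    while z>.112:
        ctrl.movel([*V[0],z],max_speed=.02);s=get_state();f=s["contact_force"]-f0
        log.append((round(z*1e3,1),round(float(s["tcp_pos"][2]*1e3),2),*map(float,f.round(1)),round(float(s["time"]),2)))
        if f[2]>2.5: break
        z-=.001
    print(*log,sep="\n")
E
```

```text
[array([ 0.59,  0.96, -1.39,  1.57,  0.95,  1.42,  0.69]), array([ 0.51,  0.97, -1.39,  1.54,  0.96,  1.44,  0.64]), array([ 0.46,  0.97, -1.4 ,  1.55,  0.96,  1.44,  0.57]), array([ 0.42,  0.96, -1.42,  1.6 ,  0.96,  1.43,  0.48]), array([ 0.36,  0.82, -1.23,  1.68,  0.81,  1.25,  0.52])]
[-0.09562529 -0.11928476  0.59393552] 14.2417 [0.63916654 0.01614393 0.12843524]
(126.0, 125.94, 0.5, 0.2, -0.1, 14.49)
(125.0, 124.96, 0.5, -0.2, -0.4, 14.74)
(124.0, 124.03, -0.3, 0.2, 0.3, 14.99)
(123.0, 123.27, -0.1, -0.0, 3.2, 15.24)
```

```bash
python3 - <<'E'
from h import *
s=get_state();print(s["qpos"].round(3),(s["contact_force"]-np.load("f0.npy")).round(1))
for y in (np.pi,2.7,-2.7,-2.3):
    print(y)
    for v in V:
        q=ctrl.ik([*v,.118],down(y));print(None if q is None else q.round(2))
E
```

```text
[ 0.585  0.945 -1.382  1.563  0.936  1.422  0.703] [-0.1 -0.   3.2]
3.141592653589793
[ 0.58  0.95 -1.38  1.57  0.94  1.41  0.7 ]
[ 0.51  0.95 -1.36  1.54  0.94  1.42  0.66]
[ 0.45  0.95 -1.36  1.55  0.93  1.41  0.59]
[ 0.41  0.93 -1.36  1.6   0.92  1.39  0.51]
[ 0.39  0.9  -1.37  1.68  0.9   1.35  0.43]
2.7
[ 0.57  0.9  -1.29  1.57  0.88  1.35  0.3 ]
[ 0.49  0.91 -1.28  1.54  0.88  1.36  0.26]
[ 0.43  0.9  -1.27  1.55  0.87  1.35  0.19]
[ 0.39  0.88 -1.28  1.6   0.86  1.33  0.12]
[ 0.37  0.85 -1.29  1.68  0.85  1.29  0.04]
-2.7
[ 0.59  0.96 -1.4   1.57  0.96  1.43  1.13]
[ 0.51  0.97 -1.39  1.54  0.96  1.44  1.08]
[ 0.45  0.97 -1.39  1.55  0.96  1.44  1.02]
[ 0.41  0.94 -1.39  1.6   0.94  1.41  0.94]
[ 0.39  0.91 -1.39  1.68  0.91  1.36  0.86]
-2.3
[ 0.59  0.97 -1.41  1.57  0.97  1.44  1.52]
[ 0.52  0.98 -1.41  1.54  0.97  1.46  1.47]
[ 0.46  0.98 -1.41  1.55  0.97  1.45  1.41]
[ 0.42  0.95 -1.4   1.6   0.95  1.42  1.33]
[ 0.4   0.92 -1.4   1.68  0.92  1.37  1.26]
```

```bash
cat >> h.py <<'E'
def press(k,f0,z,zmin=.1155,lim=12):
    log=[]
    while True:
        ctrl.movel([*V[k],z],max_speed=.02);s=get_state();f=s["contact_force"]-f0
        log.append((round(z*1e3,1),round(float(s["tcp_pos"][2]*1e3),2),*map(float,f.round(1))))
        if f[2]>lim or z<=zmin: break
        z-=.001 if z>.1195 else .0005
    print(k,"t",round(float(s["time"]),2),"q3",s["qpos"][2].round(3),*log,sep="\n ");return float(f[2])
E
python3 - <<'E'
from h import *
press(0,np.load("f0.npy"),.122);print(fz()-np.load("f0.npy"))
E
```

```text
0
 t
 16.99
 q3
 -1.38
 (122.0, 122.13, 0.2, -0.2, 4.3)
 (121.0, 120.93, 0.6, -0.1, 2.9)
 (120.0, 119.89, 0.6, 0.2, 2.1)
 (119.0, 119.62, -0.8, -0.4, 7.4)
 (118.5, 119.58, -1.0, 0.4, 10.1)
 (118.0, 119.53, -0.3, -0.4, 11.7)
 (117.5, 119.44, -1.2, -1.1, 14.4)
[-1.22493915 -1.08333259 14.36420727]
```

```bash
python3 - <<'E'
from h import *
f0=np.load("f0.npy")
for k in range(1,5):
    ctrl.movel([*V[k-1],.1252],max_speed=.04)
    ctrl.movel([*V[k],.1252],max_speed=.06)
    s=get_state();print("skim",(s["contact_force"]-f0).round(1),s["qpos"][2].round(3))
    if abs(s["contact_force"]-f0).max()>8 or s["qpos"][2]<-1.42: break
    if press(k,f0,.122)<11: break
E
```

```text
skim [0.8 0.2 0.3] -1.364
1
 t
 19.98
 q3
 -1.361
 (122.0, 122.05, -0.1, -0.1, 0.6)
 (121.0, 121.14, -0.1, -0.1, 2.5)
 (120.0, 120.03, 0.1, -0.9, 2.7)
 (119.0, 119.67, -1.0, -0.9, 7.0)
 (118.5, 119.61, -0.2, -0.6, 9.8)
 (118.0, 119.56, -1.2, -1.4, 11.3)
 (117.5, 119.48, -1.5, -1.3, 14.0)
skim [ 0.2 -0.2 -0.4] -1.355
2
 t
 22.96
 q3
 -1.352
 (122.0, 121.97, 1.0, -0.2, 1.3)
 (121.0, 121.13, 0.6, -0.8, 3.5)
 (120.0, 120.01, -0.3, -0.4, 2.5)
 (119.0, 119.65, 0.9, -0.4, 7.1)
 (118.5, 119.62, 0.2, -0.9, 9.3)
 (118.0, 119.55, -1.2, -1.6, 10.2)
 (117.5, 119.5, -0.2, -1.5, 13.7)
skim [ 0.2  0.6 -1. ] -1.354
3
 t
 25.94
 q3
 -1.351
 (122.0, 121.93, 0.9, 0.3, 0.5)
 (121.0, 121.09, 1.3, -0.1, 2.2)
 (120.0, 120.04, 1.3, 0.2, 3.6)
 (119.0, 119.63, 0.3, -0.5, 6.7)
 (118.5, 119.57, 0.2, -0.9, 8.8)
 (118.0, 119.51, 0.9, -1.4, 10.5)
 (117.5, 119.47, 0.6, -1.5, 14.4)
skim [ 0.6 -0.3 -0.6] -1.357
4
 t
 28.93
 q3
 -1.353
 (122.0, 121.92, 0.9, -0.1, 1.2)
 (121.0, 121.08, 0.5, 0.0, 2.3)
 (120.0, 120.01, 0.7, -0.5, 2.3)
 (119.0, 119.62, 1.2, -1.4, 6.7)
 (118.5, 119.55, -0.2, -2.2, 8.8)
 (118.0, 119.49, -1.0, -1.8, 10.9)
 (117.5, 119.44, -0.1, -2.1, 15.2)
```

```bash
python3 - <<'E'
from h import *
from scipy.optimize import least_squares
ctrl.movel([*V[4],.25],max_speed=.15);ctrl.movel([.56,.06,.26],max_speed=.2);ctrl.movep([.56,.07,.25],down(0));ctrl.pause(.2)
s=get_state();im,d=vision.grab_frame("wrist");cv2.imwrite("pics/w4.png",im);i=vision.camera_info("wrist")
L=models.masks_of("wrist","crown3")
for r in L:
    v,u=np.nonzero(r["mask"]);o,q=ray(i,s,np.c_[u,v].astype(float));X=o+q*d[v,u][:,None];ok=(X[:,2]>.138)&(X[:,2]<.16)
    if ok.sum()<50: continue
    f=least_squares(lambda p:np.linalg.norm(X[ok]-p,axis=1)-.0171,np.r_[X[ok,:2].mean(0),.135],loss="soft_l1",f_scale=.001).x
    print(np.round(f+[0,0,.0171],4),r["p"])
s=get_state();print(s["time"],(s["contact_force"]-np.load("f0.npy")).round(1))
E
```

```text
[0.6385 0.0968 0.1479] 0.95
[0.639  0.0164 0.1479] 0.89
[0.6153 0.1309 0.148 ] 0.69
[0.6466 0.0565 0.1479] 0.68
[0.5808 0.1532 0.1478] 0.62
32.7417 [ 0.6  0.5 -1.1]
```

View pics/w4.png

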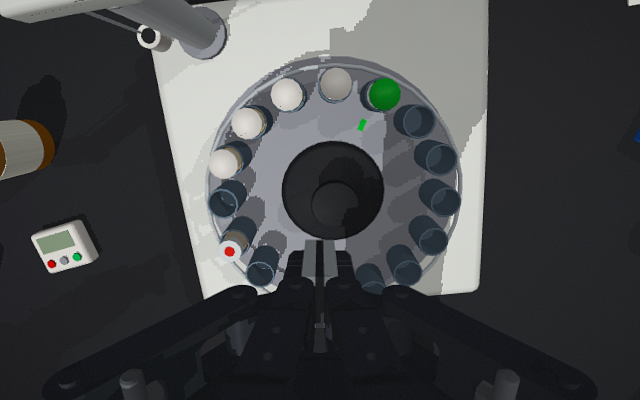

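All five crowns now measure 0.148 m, about 4.5 mm lower than before. The vials stand in their cups and nothing is touching the robot, so I'm handing the job in.

```bash
python3 -c "
from h import *
ticket.close_job();print(get_state()['time'])"
```

```text
the job is handed in; nothing more can be done
the job is handed in; nothing more can be done
```

All five caps are pressed home in order, from the green blank to the fifth white one, and I handed the job in at about 33 s of the 42 s allowed.

**How the stroke ran:** I kept the shut fingertip on the row throughout. Between caps it rose about 6 mm, just enough to clear the next loose crown by roughly 2 mm, so it did not drag across in unbroken contact. Each press stopped at 14–15 N, against the 40 N limit.

**Last checks:**
- **Cap height:** all five caps met their stop at the same height, within 0.1 mm. Wrist depth put the crowns at 0.148 m, against 0.1522–0.1527 m before on the four measured singly. Cap 2 dropped out of that earlier look.
- **Vials:** the five snap-cap vials and the one crimped vial in view look upright in their cups. The second crimped vial, in cup 10, was hidden behind the gripper.
- **Bench:** the timer and reagent bottle look undisturbed. I took no last picture of the beaker, marker or cap tray, but the robot registered no contact apart from the presses on the caps.

**What disagreed:**
- **Fingertips short of the reported position:** the tips sit about 29–30 mm behind the reported TCP, so the first descent on cap 1 touched nothing. I found this from the wrist depth and then lowered until I felt contact.
- **Top camera:** its rough first estimate was about 6 mm off the wrist measurement. I used the wrist one, and the even stops and final picture bear it out.

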